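# Load a tumbler into a spring cup dispenser

### The job

Load the loose short tumbler into the spring cup dispenser: set it upright into the tumbler that is already there, then push the pile down from above until the new tumbler's rim has gone under the catches of the collar and is held there by them. Leave the patterned cup standing where it is.

Things in the scene. Friction and masses are not known exactly. Their poses are not given: they have to be found in the camera images.
- tumbler_center (a point): Centre of the loose tumbler, a short black cup without handle: 58 mm high, tapering from 60 mm wide at the rim to 42 mm at the foot, walls 3 mm, inner floor 6 mm above its underside and 35 mm wide; 0.09 kg. It stands mouth up on the worktop, so this point is 29 mm above the worktop and 29 mm below the rim. It may have changed places with the patterned cup.
- dispenser_mouth (a point): Centre of the fixed cup dispenser's mouth, at the top of its collar (88 mm outside, 63 inside), 126 mm above the worktop; z up. A like tumbler stands in it, rim 8 mm below the mouth, under four white spring catches (26 mm from the axis, sloping tops 2 mm above the mouth). A second one set into it rests with its inner floor 36 mm below and its rim 16 mm above the mouth.
- platform (a joint): How far the spring platform under the pile (white disc on a coil spring) has sunk, m: 0 at the top, as at the start; 0.036 at the bottom stop. Pushing down the new tumbler takes 3 to 10 N; after 25 mm the catches spring back over its rim and a push of 30 mm is well past them. Let go, it rises until the rim bears on them from below, 8 mm below the mouth, at about 0.024.
- pattern_cup_center (a point): Centre, half-way up, of the patterned cup, a bystander: straight, without handle, 65 mm across and 78 mm high, standing on the worktop.
Not all that is in view belongs to the job. Leave any green look-alike of the part that bears dispenser_mouth alone. Leave any orange look-alike of the part that bears tumbler_center alone.

How it is judged (in metres and radians):
At the end, for the whole second after the job is handed in: The loose tumbler stands upright (within 10 degrees) and at rest in the dispenser, within 10 mm of its axis, with its rim held under the catches (at least 6.5 mm below the mouth), and the platform sunk by more than 15 mm, so that it sits on the first tumbler (z of tumbler_center in the frame of dispenser_mouth between -0.06 and -0.0355 m and horizontal distance between tumbler_center and dispenser_mouth below 0.01 m and angle between tumbler_center's own z axis and vertical below 0.175 rad and value of joint platform above 0.015 m and linear speed of tumbler below 0.02 m/s); the robot touches nothing.
It fails at once if the patterned cup is pushed more than 40 mm from its place or tipped over (distance of pattern_cup_center from where it was at the start of the episode above 0.04 m or angle between pattern_cup_center's own z axis and vertical above 0.5 rad).
It also fails if it takes over 50 s, if anything falls off the work surface, if the arm or the gripper's body presses on something with over 40 N, if the wrist force passes 120 N, or if a joint passes its speed limit or range.

### The arm

A 7-joint arm with a two-finger parallel gripper is mounted at the origin on a cart in front of the work surface, level with it; the furniture and walls round the work are solid. World frame = base frame: x ahead of the robot, y to its left, z up, the work surface at z = 0. Lengths are in mm, angles in rad, forces in N, time in s.
With the tool pointing down it reaches from about 400 to 875 mm from the base axis. Payload 4.4 kg.
Tool frame: the origin (TCP) lies at the very end of the fingers, on their centre line; the grasp point (between the pads) lies 19 mm behind it; z points along the fingers, y is the direction in which the jaws open and shut (so a half turn about z gives the same grasp; the last joint's range is limited). The gripper opens to 85 mm and grips with 20 to 120 N. Pads are 22 mm wide; open, the fingers measure 114 mm over their backs; the gripper's body (76 mm by 85 mm) begins 54 mm behind the grasp point. The pads swing forward as they close: fully open they stand 13 mm farther back than shut.
Start: joints at [1.166, 0.628, 0.038, 1.517, -0.027, 0.996, -0.02], TCP at [216.059, -613.055, 231.313] pointing down, gripper open.
Joint ranges: [-3.06, 3.06], [-0.37, 2.12], [-1.25, 1.32], [0.18, 2.47], [-1.1, 4.24], [0.23, 1.98], [-2.94, 2.94]. Speed limits (rad/s): [2.57, 2.57, 3.14, 3.14, 3.14, 3.14, 3.14].

### API

Orientations are given as [roll, pitch, yaw] about the fixed x, y, z axes, in that order (R = Rz(yaw) Ry(pitch) Rx(roll)).
In Python, from cell import ctrl gives the robot as it stands. The module is installed in compiled form; this text tells all that it offers.
- The arm moves only by the shell command python3 -m jog 'ROWS'. ROWS is text: rows parted by semicolons, each of 7 numbers parted by spaces: the shift along the tool's x, y, z in mm, then the turn, a rotation vector about the tool's x, y, z in degrees, then the opening, from -1 (shut) to 1 (fully open). In form: x y z wx wy wz claw; .... A call has 1 to 8 rows; each row is the pose to reach, as a shift and turn from the pose commanded when the call began, along the tool's axes at that moment; what a row does not reach only later rows make up. A row lasts 1/8 s, in which the tool goes at most 62.5 mm and 10.7 degrees, less where a joint would pass 70% of its speed; a pose out of reach is approached as far as the arm can. A call with a gripper value outside its range is refused whole. The fingers move at their own pace and stop on an object; the grip force is fixed at half the most. Time passes only in rows, so rows that repeat a pose let the fingers close. It gives the time, the measured TCP pose, the force and the opening at its end, in the units of the state.
- ctrl.read_state(): the state, without advancing time (a new reading comes with each control period).
- ctrl.get_image(name): name is "side" or "top"; returns a dict with "image" (400x640x3 uint8, red, green, blue), "z_map" (400x640 float32, mm along the optical axis (not along the pixel's ray), 0 where there is no reading), "vertical_fov" (degrees; the focal length in pixels is half the picture's height over the tangent of half this angle, whatever the lens; pixels are square), "cx", "cy" (the principal point, pixels), "extrinsics" (4x4, takes a point from world to camera coordinates). Camera axes: x right, y down, z forward; pixel columns grow to the right and rows downward; lengths in mm; the calibration is good to about 2 mm. A picture is of the moment at which its call begins.
- ctrl.finish_job(): hands the job in, once; it reports no verdict.
The state is a dict: "clock": time; "qpos": joint angles; "qd": joint speeds; "tau": joint torques, N m; "eef_pos": TCP position; "tool_rot": TCP orientation; "force": force on the tool from outside, world axes, zero at the start; "torque": the same for the moment, N m; "width": finger opening in mm.
Only numpy, scipy, OpenCV 4.12 (cv2) and the standard library are available. Lean on these libraries where they do the work, as an engineer would, in place of code of your own. Each camera call takes 0.05 s, during which the arm holds its last target.

## Working session

There is one attempt and no reset: what is moved stays moved. The work goes in short steps, Python scripts to look and compute and a shell command to move; the robot and the scene stay as the last step left them, time stands still between calls to the robot, and variables do not carry over. Pictures are saved under pics/ and viewed, and the job is handed in when it is done.

```bash
mkdir -p pics
cat > h.py <<'E'
import numpy as np,cv2
from cell import ctrl
def grab(n):
    d=ctrl.get_image(n); return d
def f(d): return 200/np.tan(np.radians(d["vertical_fov"])/2)
def w(d,u,v,z=None):
    z=d["z_map"][int(v),int(u)] if z is None else z
    p=np.array([(u-d["cx"])/f(d)*z,(v-d["cy"])/f(d)*z,z,1])
    return (np.linalg.inv(d["extrinsics"])@p)[:3]
def cloud(d):
    v,u=np.mgrid[:400,:640]; z=d["z_map"]
    P=np.stack([(u-d["cx"])/f(d)*z,(v-d["cy"])/f(d)*z,z,np.ones_like(z)],-1)
    Q=(P@np.linalg.inv(d["extrinsics"]).T)[...,:3]; Q[z==0]=np.nan
    return Q
def save(d,n): cv2.imwrite("pics/"+n,d["image"][...,::-1])
E
python3 - <<'E'
from h import *
for n in("side","top"):
    d=grab(n);save(d,n+"0.png");print(n,d["vertical_fov"],d["cx"],d["cy"],np.round(np.linalg.inv(d["extrinsics"]),2).tolist())
    np.savez(n+"0.npz",**d)
s=ctrl.read_state();print(s)
E
```

```text
side 57.04875572168436 314.29985646121116 199.22400944442657 [[1.0, -0.02, -0.01, 501.33], [0.0, -0.67, 0.74, -846.07], [-0.02, -0.74, -0.67, 657.38], [0.0, 0.0, 0.0, 1.0]]
top 48.137548535606555 324.2689401449513 201.14111605962145 [[0.0, -0.99, 0.14, 361.93], [-1.0, -0.0, -0.01, -220.48], [0.01, -0.14, -0.99, 1071.55], [0.0, 0.0, 0.0, 1.0]]
{'clock': 0.1, 'qpos': array([ 1.16620082,  0.62922778,  0.03842507,  1.51826418, -0.02701572,
        0.9963035 , -0.02000739]), 'qd': array([ 0.00035595, -0.0010345 ,  0.00075462, -0.00086196, -0.0002684 ,
        0.00023956, -0.00055778]), 'tau': array([ 3.94564209e-03, -5.64526927e+01,  1.23084359e+00, -1.93970293e+01,
        1.12889052e-02,  5.51370540e-03, -2.62498878e-05]), 'eef_pos': array([ 215.88749635, -612.51010347,  230.49865806]), 'tool_rot': array([-3.13990676e+00, -9.21285038e-06,  3.38795564e-01]), 'force': array([0.36331877, 0.28904436, 0.24774848]), 'torque': array([-0.02076453,  0.01565365,  0.00097552]), 'width': 85.32225870408466}
```

View pics/side0.png

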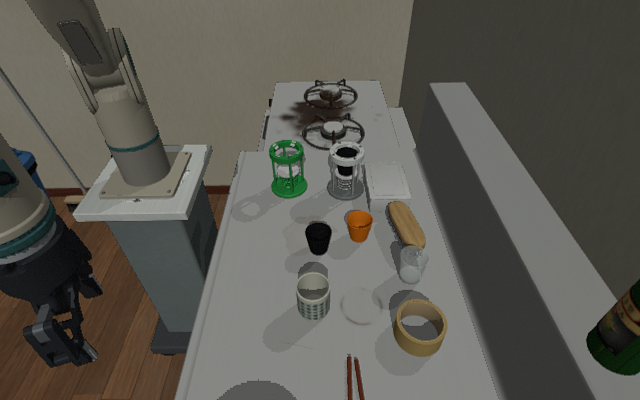

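View pics/top0.png

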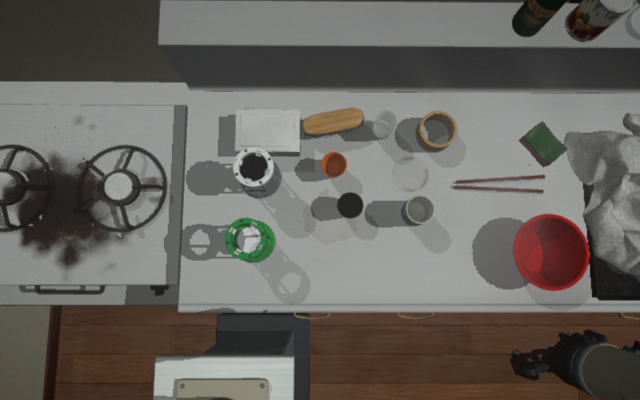

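Side view: the black tumbler is at (318,238), with the orange look-alike at (359,227). The patterned cup is at (313,296), the white dispenser at (346,170) and the green look-alike at (289,168). In the top view the same things are at (350,205), (334,164), (418,210), (254,170) and (250,240). By colour and description, the black tumbler and the white dispenser are the ones meant. I'll measure them and confirm in a crop.

Run:
```python
from h import *
D={n:dict(np.load(n+"0.npz")) for n in("side","top")}
def circ(P):
    (x,y),r=cv2.minEnclosingCircle(P[:,:2].astype(np.float32)); 
    A=np.c_[2*P[:,:2],np.ones(len(P))];s=np.linalg.lstsq(A,(P[:,:2]**2).sum(1),rcond=None)[0]
    return np.round([x,y,r,s[0],s[1],np.sqrt(s[2]+s[0]**2+s[1]**2)],1)
for n in D:
    Q=cloud(D[n]); 
    for k,(u,v,r) in {"top":{"tumbler":(350,205,20),"pattern":(418,210,20),"disp":(254,170,32),"green":(250,240,32),"orange":(334,164,18)},"side":{"tumbler":(318,238,22),"pattern":(313,296,28),"disp":(346,170,32)}}[n].items():
        q=Q[v-r:v+r,u-r:u+r].reshape(-1,3); q=q[np.isfinite(q).all(1)]
        zt={"tumbler":58,"pattern":78,"disp":126,"green":126,"orange":58}[k]
        m=q[abs(q[:,2]-zt)<5]
        print(n,k,"table",np.round(np.median(q[q[:,2]<12,2]),1) if (q[:,2]<12).any() else None,"max",np.round(np.percentile(q[:,2],[90,99,100]),1),len(m),circ(m) if len(m)>5 else "")
t=D["top"]["image"][130:270,210:450,::-1]; s=D["side"]["image"][120:330,240:440,::-1]
a=cv2.resize(t,None,fx=2,fy=2,interpolation=2); b=cv2.resize(s,None,fx=1.5,fy=1.5,interpolation=2)
c=np.zeros((max(a.shape[0],b.shape[0]),a.shape[1]+b.shape[1],3),np.uint8); c[:a.shape[0],:a.shape[1]]=a; c[:b.shape[0],a.shape[1]:]=b
cv2.imwrite("pics/crop0.png",c);print(c.shape)
```

```text
side tumbler table -0.2 max [47.4 57.2 59.5] 111 [ 496.8 -289.3   30.6  497.  -289.5   28.8]
side pattern table -0.4 max [67.7 77.6 79.4] 208 [ 486.1 -444.7   33.1  485.7 -445.4   30.9]
side disp table -0.1 max [117.5 126.5 128.8] 330 [571.3 -75.1  45.3 571.5 -78.2  37.7]
top tumbler table -0.1 max [41.8 58.1 61.9] 85 [ 494.9 -290.1   30.   494.7 -289.9   28.6]
top pattern table 0.1 max [67.8 78.7 81.7] 124 [ 483.7 -445.7   32.9  483.5 -445.6   30.9]
top disp table -0.1 max [123.8 127.2 130.2] 623 [569.5 -76.7  44.  568.9 -76.7  37.9]
top green table -0.5 max [124.  127.5 130.2] 668 [415.  -64.5  43.9 414.8 -64.6  37.9]
top orange table -0.2 max [45.8 57.9 60.5] 86 [ 589.9 -253.2   30.2  589.7 -253.1   28.7]
(315, 780, 3)
```

View pics/crop0.png

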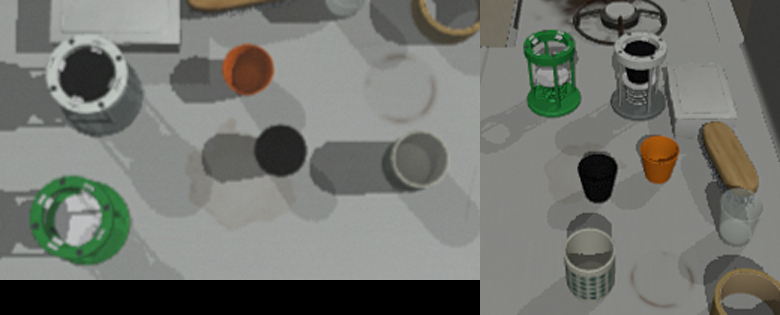

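The crop confirms it: the black tumbler is at about (496,-290) with its rim at 58, and the white dispenser's axis is at about (570,-77) with its mouth at 126. The sizes match (r 30 and r 44). Next I move above the tumbler.

```bash
python3 -m jog '60 -34 20 0 0 0 1; 120 -68 40 0 0 0 1; 175 -100 60 0 0 0 1; 230 -131 60 0 0 0 1; 285 -162 60 0 0 0 1; 335 -191 60 0 0 0 1; 371 -211 60 0 0 0 1; 371 -211 60 0 0 0 1'
cat >> h.py <<'E'
from scipy.spatial.transform import Rotation as Ro
def go(x,y,z):
    s=ctrl.read_state(); R=Ro.from_euler('xyz',s["tool_rot"]).as_matrix()
    print("clk",round(s["clock"],2),"pos",s["eef_pos"].round(1),"rot",s["tool_rot"].round(3),"F",s["force"].round(1),"w",round(s["width"],1),"q",s["qpos"].round(2),"d",(R.T@(np.array([x,y,z])-s["eef_pos"])).round(1))
E
python3 -c "from h import *;go(496,-290,35)"
```

```text
clock: 1.1
eef_pos: [500.2, -284.3, 170.9]
tool_rot: [-3.139, -0.003, 0.349]
force: [-0.5, -0.1, -0.6]
width: 85.5
clk 1.1 pos [ 500.2 -284.3  170.9] rot [-3.139e+00 -3.000e-03  3.490e-01] F [-0.5 -0.1 -0.6] w 85.5 q [ 0.44  0.6   0.05  1.79 -0.05  0.75 -0.71] d [ -6.3   4.3 135.8]
```

```bash
python3 -m jog '0 0 30 0 0 0 1; 0 0 60 0 0 0 1; 0 0 60 0 0 0 1; 0 0 60 0 0 0 1'
python3 - <<'E'
from h import *
go(496,-290,35)
d=grab("top");save(d,"t1.png");d=grab("side");save(d,"s1.png")
a=d["image"][160:320,240:400,::-1];cv2.imwrite("pics/s1c.png",cv2.resize(a,None,fx=3,fy=3))
E
```

```text
clock: 1.6
eef_pos: [495.9, -291.6, 112.0]
tool_rot: [3.141, -0.0, 0.338]
force: [-0.0, 0.5, 0.7]
width: 85.4
clk 1.6 pos [ 495.9 -291.6  112. ] rot [ 3.141 -0.     0.338] F [-0.   0.5  0.7] w 85.4 q [ 0.45  0.68  0.05  1.84 -0.05  0.62 -0.7 ] d [ 0.6 -1.5 77. ]
```

View pics/s1c.png

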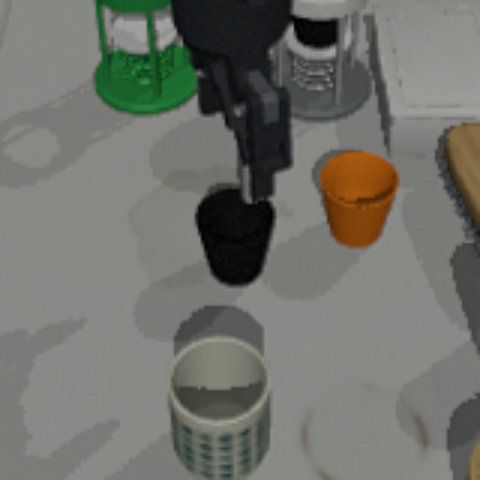

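The enlarged view shows the open jaws above and around the black tumbler at (235,235), with the orange cup clear at (358,200). I'll descend and grip.

```bash
python3 -m jog '0 -1 40 0 0 0 1; 0 -1 76 0 0 0 1; 0 -1 76 0 0 0 1; 0 -1 76 0 0 0 1; 0 -1 76 0 0 0 -0.2; 0 -1 76 0 0 0 -0.2; 0 -1 76 0 0 0 -0.2; 0 -1 76 0 0 0 -0.2'
python3 -c "from h import *;go(496,-290,35)"
```

```text
clock: 2.7
eef_pos: [496.6, -290.1, 37.5]
tool_rot: [3.14, -0.002, 0.339]
force: [-0.2, 1.7, 10.3]
width: 56.7
clk 2.7 pos [ 496.6 -290.1   37.5] rot [ 3.14e+00 -2.00e-03  3.39e-01] F [-0.2  1.7 10.3] w 56.7 q [ 0.46  0.8   0.04  1.87 -0.06  0.47 -0.7 ] d [-0.6 -0.4  2.5]
```

```bash
python3 -m jog '0 0 -10 0 0 0 -0.3; 0 0 -60 0 0 0 -0.3; 0 0 -120 0 0 0 -0.3; 0 0 -165 0 0 0 -0.3; 0 0 -165 0 0 0 -0.3; 0 0 -165 0 0 0 -0.3'
python3 - <<'E'
from h import *
go(570,-77,200)
d=grab("side");save(d,"s2.png");np.savez("s2.npz",**d)
a=d["image"][100:260,220:420,::-1];cv2.imwrite("pics/s2c.png",cv2.resize(a,None,fx=3,fy=3))
E
```

```text
clock: 3.45
eef_pos: [495.0, -289.4, 200.3]
tool_rot: [-3.141, 0.0, 0.339]
force: [-0.9, 0.5, -1.4]
width: 56.4
clk 3.45 pos [ 495.  -289.4  200.3] rot [-3.141  0.     0.339] F [-0.9  0.5 -1.4] w 56.4 q [ 0.44  0.56  0.06  1.77 -0.04  0.82 -0.71] d [ 141.3 -175.4    0.3]
```

View pics/s2c.png

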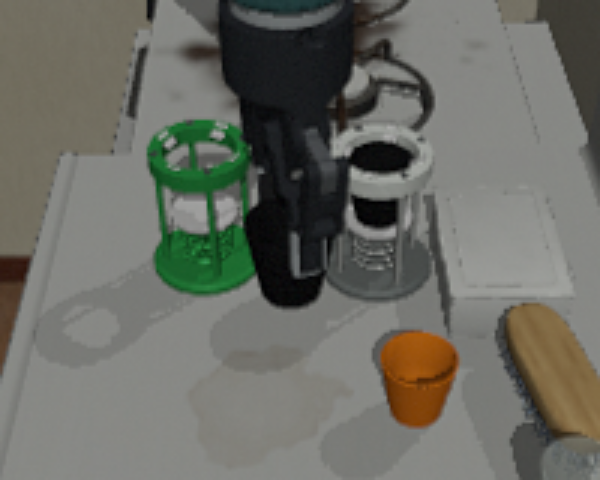

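Run:
```python
from h import *
d=dict(np.load("s2.npz"));Q=cloud(d)
for v in range(165,203,3): print(v,[ (u,Q[v,u].round(0).tolist()) for u in (312,322)])
m=(abs(Q[...,0]-495)<60)&(abs(Q[...,1]+290)<70)&(Q[...,2]>120)
ys,xs=np.where(m);q=Q[m];print(len(q),"minz",np.sort(q[:,2])[:10].round(1))
low=q[q[:,2]<q[:,2].min()+25]
for z in range(150,300,6):
    k=q[(q[:,2]>=z)&(q[:,2]<z+6)]
    if len(k): print(z,len(k),k.min(0).round(0),k.max(0).round(0))
```

```text
165 [(312, [488.0, -263.0, 222.0]), (322, [506.0, -354.0, 289.0])]
168 [(312, [487.0, -263.0, 215.0]), (322, [506.0, -354.0, 283.0])]
171 [(312, [487.0, -264.0, 208.0]), (322, [506.0, -353.0, 276.0])]
174 [(312, [487.0, -266.0, 202.0]), (322, [506.0, -354.0, 270.0])]
177 [(312, [487.0, -268.0, 195.0]), (322, [506.0, -353.0, 263.0])]
180 [(312, [487.0, -270.0, 189.0]), (322, [506.0, -349.0, 253.0])]
183 [(312, [487.0, -269.0, 181.0]), (322, [506.0, -330.0, 231.0])]
186 [(312, [488.0, -317.0, 213.0]), (322, [506.0, -330.0, 224.0])]
189 [(312, [487.0, -316.0, 205.0]), (322, [506.0, -330.0, 217.0])]
192 [(312, [487.0, -313.0, 195.0]), (322, [506.0, -314.0, 195.0])]
195 [(312, [487.0, -311.0, 185.0]), (322, [506.0, -311.0, 185.0])]
198 [(312, [487.0, -310.0, 176.0]), (322, [506.0, -308.0, 175.0])]
201 [(312, [486.0, -308.0, 167.0]), (322, [506.0, -305.0, 164.0])]
8457 minz [161.3 162.  162.7 162.8 163.  163.2 163.4 163.7 163.9 163.9]
156 2 [ 482. -306.  161.] [ 504. -302.  162.]
162 27 [ 478. -309.  163.] [ 514. -297.  168.]
168 34 [ 476. -311.  168.] [ 516. -297.  173.]
174 45 [ 475. -31
[... 270 characters left out ...]
7 [ 470. -331.  210.] [ 524. -263.  216.]
216 114 [ 466. -331.  216.] [ 522. -262.  222.]
222 44 [ 476. -332.  222.] [ 517. -263.  228.]
228 47 [ 476. -331.  228.] [ 517. -259.  234.]
234 33 [ 476. -332.  234.] [ 515. -260.  240.]
240 16 [ 476. -331.  240.] [ 499. -260.  246.]
246 34 [ 469. -347.  246.] [ 526. -246.  252.]
252 67 [ 467. -352.  253.] [ 527. -242.  258.]
258 75 [ 465. -353.  258.] [ 527. -235.  264.]
264 55 [ 465. -353.  264.] [ 527. -236.  270.]
270 84 [ 465. -354.  270.] [ 529. -238.  276.]
276 78 [ 466. -355.  276.] [ 528. -239.  282.]
282 81 [ 473. -355.  282.] [ 528. -272.  288.]
288 82 [ 475. -356.  288.] [ 530. -281.  294.]
294 97 [ 471. -357.  294.] [ 530. -277.  300.]
```

The tumbler is held upright, with its foot about 38 mm below the TCP. I'll carry it over the dispenser.

```bash
python3 -m jog '35 -43 0 0 0 0 -0.3; 71 -88 0 0 0 0 -0.3; 106 -131 0 0 0 0 -0.3; 130 -160 0 0 0 0 -0.3; 141 -175 0 0 0 0 -0.3; 141 -175 0 0 0 0 -0.3; 141 -175 0 0 0 0 -0.3'
python3 - <<'E'
from h import *
go(570,-77,130)
d=grab("side");save(d,"s3.png")
Q=cloud(d)
m=(abs(Q[...,0]-570)<60)&(abs(Q[...,1]+77)<70)
q=Q[m]
for z in range(90,240,6):
    k=q[(q[:,2]>=z)&(q[:,2]<z+6)]
    if len(k): print(z,len(k),k.min(0).round(0),k.max(0).round(0))
a=d["image"][70:230,260:460,::-1];cv2.imwrite("pics/s3c.png",cv2.resize(a,None,fx=3,fy=3))
E
```

```text
clock: 4.38
eef_pos: [569.4, -80.5, 199.9]
tool_rot: [3.141, 0.002, 0.336]
force: [-0.1, 0.1, -1.0]
width: 56.3
clk 4.38 pos [569.4 -80.5 199.9] rot [3.141e+00 2.000e-03 3.360e-01] F [-0.1  0.1 -1. ] w 56.3 q [ 0.05  0.56  0.07  1.77 -0.05  0.82 -1.1 ] d [ 1.8 -3.2 69.9]
90 47 [ 537. -115.   90.] [590. -49.  96.]
96 51 [ 537. -113.   96.] [595. -48. 102.]
102 44 [ 530. -117.  102.] [597. -46. 108.]
108 113 [ 529. -121.  108.] [612. -43. 114.]
114 134 [ 529. -120.  114.] [612. -42. 120.]
120 261 [ 529. -120.  120.] [615. -37. 126.]
126 67 [ 530. -118.  126.] [613. -39. 128.]
156 2 [560. -97. 162.] [584. -93. 162.]
162 28 [ 551. -101.  162.] [587. -86. 168.]
168 32 [ 550. -102.  168.] [589. -90. 174.]
174 35 [ 548. -104.  174.] [591. -85. 180.]
180 30 [ 548. -105.  180.] [593. -88. 186.]
186 43 [ 546. -106.  186.] [593. -56. 192.]
192 56 [ 545. -108.  192.] [592. -55. 198.]
198 57 [ 545. -115.  198.] [597. -54. 204.]
204 64 [ 543. -119.  204.] [596. -51. 210.]
210 78 [ 543. -121.  210.] [598. -52. 216.]
216 81 [ 542. -122.  216.] [599. -50. 222.]
222 47 [ 551. -123.  222.] [591. -51. 228.]
228 42 [ 551. -123.  228.] [590. -49. 234.]
234 37 [ 551. -124.  234.] [590. -52. 240.]
```

View pics/s3c.png

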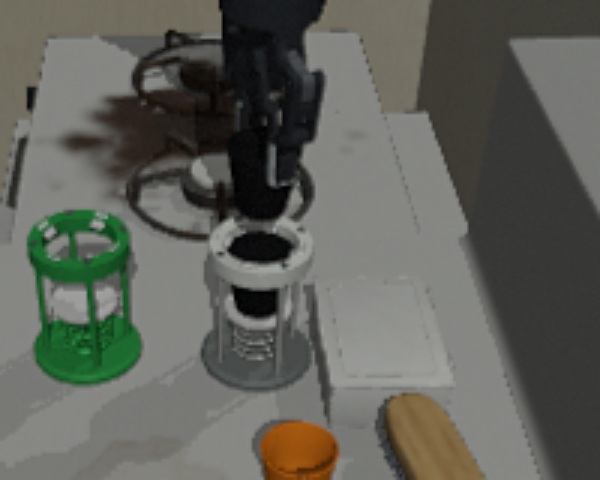

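```bash
python3 -m jog '1 0 10 0 0 0 -0.3; 1 0 20 0 0 0 -0.3; 1 0 20 0 0 0 -0.3'
python3 -c "from h import *;go(570.5,-77,130)"
```

```text
clock: 4.8
eef_pos: [570.3, -77.8, 179.0]
tool_rot: [-3.141, 0.002, 0.338]
force: [0.3, -1.2, -1.6]
width: 56.3
clk 4.8 pos [570.3 -77.8 179. ] rot [-3.141e+00  2.000e-03  3.380e-01] F [ 0.3 -1.2 -1.6] w 56.3 q [ 0.04  0.59  0.06  1.78 -0.05  0.78 -1.1 ] d [ 0.6 -0.6 49. ]
```

```bash
python3 -m jog '0 0 10 0 0 0 -0.3; 0 0 20 0 0 0 -0.3; 0 0 30 0 0 0 -0.3; 0 0 37 0 0 0 -0.3; 0 0 37 0 0 0 -0.3'
python3 -c "from h import *;go(570.5,-77,130)"
```

```text
clock: 5.42
eef_pos: [570.8, -77.5, 142.6]
tool_rot: [-3.141, 0.001, 0.339]
force: [-0.1, 0.6, -1.1]
width: 56.2
clk 5.42 pos [570.8 -77.5 142.6] rot [-3.141e+00  1.000e-03  3.390e-01] F [-0.1  0.6 -1.1] w 56.2 q [ 0.05  0.64  0.06  1.81 -0.05  0.69 -1.09] d [-0.1 -0.5 12.6]
```

```bash
python3 -m jog '0 0 4 0 0 0 -0.3; 0 0 8 0 0 0 -0.3; 0 0 12 0 0 0 -0.3; 0 0 12 0 0 0 -0.3'
python3 - <<'E'
from h import *
go(570.5,-77,130)
d=grab("side");save(d,"s4.png")
a=d["image"][70:230,260:460,::-1];cv2.imwrite("pics/s4c.png",cv2.resize(a,None,fx=3,fy=3))
E
```

```text
clock: 5.92
eef_pos: [571.1, -77.5, 131.0]
tool_rot: [-3.141, 0.0, 0.339]
force: [0.5, -0.4, -2.0]
width: 56.3
clk 5.92 pos [571.1 -77.5 131. ] rot [-3.141  0.     0.339] F [ 0.5 -0.4 -2. ] w 56.3 q [ 0.05  0.65  0.06  1.82 -0.06  0.67 -1.09] d [-0.4 -0.6  1. ]
```

View pics/s4c.png

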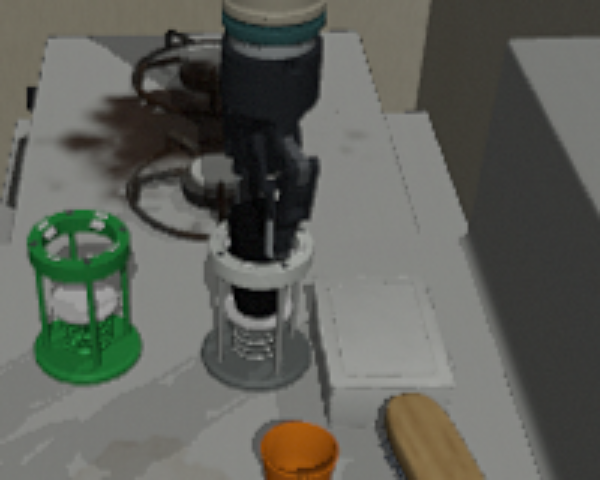

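The tumbler's foot is inside the collar, at about (257,250) in the crop, with no contact force. I'll release it.

```bash
python3 -m jog '0 0 1 0 0 0 0.1; 0 0 1 0 0 0 0.7; 0 0 1 0 0 0 1; 0 0 1 0 0 0 1; 0 0 1 0 0 0 1; 0 0 -30 0 0 0 1; 0 0 -85 0 0 0 1; 0 0 -85 0 0 0 1'
python3 - <<'E'
from h import *
go(570.5,-77,130)
for n in("side","top"):
    d=grab(n);save(d,n+"5.png");Q=cloud(d)
    m=(abs(Q[...,0]-570)<36)&(abs(Q[...,1]+77)<36)&(Q[...,2]<155)&(Q[...,2]>133); q=Q[m]
    if len(q): print(n,len(q),q.min(0).round(0),q.max(0).round(0),np.median(q,0).round(1))
    r=(slice(100,220),slice(280,420)) if n=="side" else (slice(120,220),slice(200,320))
    cv2.imwrite(f"pics/{n}5c.png",cv2.resize(d["image"][r][...,::-1],None,fx=4,fy=4))
E
```

```text
clock: 6.98
eef_pos: [574.3, -78.1, 220.6]
tool_rot: [3.138, -0.008, 0.339]
force: [1.0, -0.0, -0.9]
width: 85.5
clk 6.97 pos [574.3 -78.1 220.6] rot [ 3.138 -0.008  0.339] F [ 1.  -0.  -0.9] w 85.5 q [ 0.04  0.53  0.07  1.74 -0.05  0.86 -1.1 ] d [-4.  -2.6 90.5]
side 143 [ 542. -107.  133.] [600. -46. 142.] [572.3 -70.6 137.8]
top 121 [ 541. -105.  133.] [599. -47. 143.] [572.2 -75.5 138.5]
```

View pics/side5c.png

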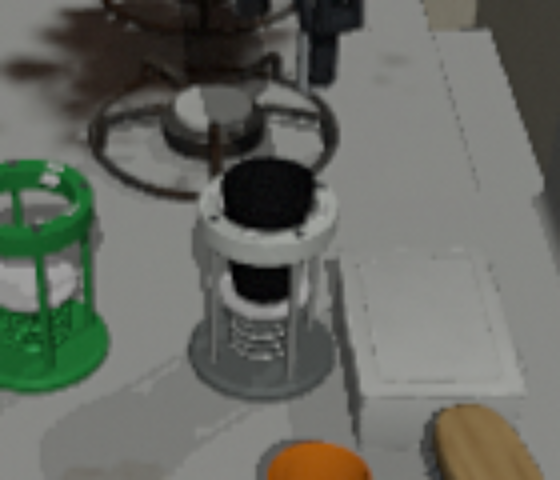

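The tumbler is seated. Its rim is level at z≈142 (16 above the mouth), centred at (570.5,-76). I'll shut the gripper and line up over it.

```bash
python3 -m jog '0 0 0 0 0 0 -1; 0 0 0 0 0 0 -1; 0 0 0 0 0 0 -1; 0 0 0 0 0 0 -1; 0 0 0 0 0 0 -1; 0 0 0 0 0 0 -1; 0 0 20 0 0 0 -1; 0 0 30 0 0 0 -1'
python3 - <<'E'
from h import *
go(570.5,-76.5,110)
d=grab("side");save(d,"s6.png");Q=cloud(d)
m=(abs(Q[...,0]-570)<70)&(abs(Q[...,1]+77)<70)&(Q[...,2]>160); q=Q[m]
for z in range(170,300,8):
    k=q[(q[:,2]>=z)&(q[:,2]<z+8)]
    if len(k): print(z,len(k),k.min(0).round(0),k.max(0).round(0))
cv2.imwrite("pics/s6c.png",cv2.resize(d["image"][40:200,270:430,::-1],None,fx=3,fy=3))
E
```

```text
clock: 8.07
eef_pos: [570.8, -77.5, 185.6]
tool_rot: [-3.141, 0.001, 0.339]
force: [0.2, -0.7, -0.6]
width: -0.0
clk 8.07 pos [570.8 -77.5 185.6] rot [-3.141e+00  1.000e-03  3.390e-01] F [ 0.2 -0.7 -0.6] w -0.0 q [ 0.04  0.58  0.07  1.78 -0.05  0.79 -1.1 ] d [ 0.1 -1.  75.6]
178 2 [570. -84. 185.] [579. -81. 185.]
186 18 [560. -89. 186.] [584. -75. 194.]
194 35 [560. -94. 194.] [583. -73. 201.]
202 33 [562. -94. 202.] [583. -79. 210.]
210 30 [562. -94. 210.] [585. -79. 218.]
218 15 [561. -93. 218.] [582. -75. 224.]
226 34 [ 553. -109.  226.] [594. -60. 234.]
234 58 [ 551. -116.  234.] [593. -50. 242.]
242 45 [ 547. -121.  242.] [596. -37. 250.]
250 79 [ 546. -129.  250.] [600. -38. 258.]
258 75 [ 544. -134.  258.] [602. -32. 266.]
266 96 [ 542. -141.  266.] [604. -25. 274.]
274 122 [ 542. -139.  274.] [603. -25. 282.]
282 91 [ 549. -131.  282.] [594. -52. 290.]
290 91 [ 549. -121.  290.] [593. -64. 298.]
298 57 [ 563. -120.  298.] [593. -85. 306.]
```

View pics/s6c.png

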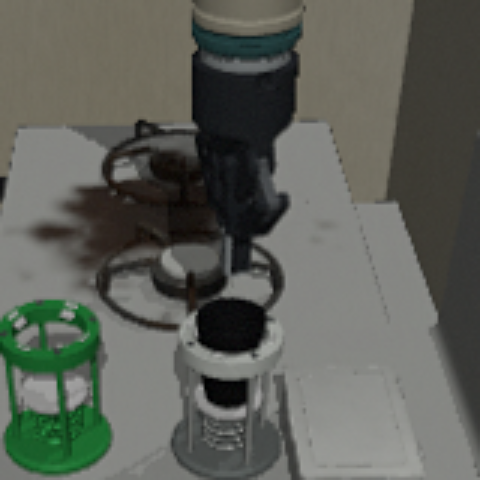

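The shut gripper stands over the tumbler at (235,250) in the crop. The depth profile shows a problem: from about 42 mm above the tips the knuckles bulge to ±30–50 mm, so shut fingers can't follow the floor down through the collar. I'll measure the finger profile in the tool frame, and the catch angles, before choosing how to push.

```bash
cat >> h.py <<'E'
def prof(d,lo=-2,hi=76,st=6):
    s=ctrl.read_state();R=Ro.from_euler('xyz',s["tool_rot"]).as_matrix();Q=cloud(d)
    T=(Q-s["eef_pos"])@R
    return T
def pr(T,lo=-2,hi=80,st=6):
    m=(abs(T[...,0])<60)&(abs(T[...,1])<75)&(T[...,2]<3)
    q=T[m]
    for z in range(lo,hi,st):
        k=q[(-q[:,2]>=z)&(-q[:,2]<z+st)]
        if len(k): print(z,len(k),"x",k[:,0].min().round(),k[:,0].max().round(),"y",k[:,1].min().round(),k[:,1].max().round())
E
python3 - <<'E'
from h import *
d=grab("side");T=prof(d);pr(T,-4,90,4)
print("grasp frame s2")
d=dict(np.load("s2.npz"));R=Ro.from_euler('xyz',[-3.141,0,0.339]).as_matrix()
T=(cloud(d)-np.array([495.,-289.4,200.3]))@R;pr(T,-4,90,4)
t=dict(np.load("top0.npz"));
cv2.imwrite("pics/catch.png",cv2.resize(t["image"][140:200,220:290,::-1],None,fx=8,fy=8,interpolation=2))
q=cloud(t).reshape(-1,3);I=t["image"].reshape(-1,3)
E
```

```text
-4 3 x -0.0 9.0 y 5.0 7.0
0 10 x -9.0 13.0 y 5.0 10.0
4 10 x -10.0 7.0 y -4.0 14.0
8 15 x -10.0 10.0 y -5.0 15.0
12 15 x -10.0 8.0 y -6.0 15.0
16 18 x -11.0 8.0 y -6.0 17.0
20 19 x -10.0 8.0 y -7.0 16.0
24 17 x -10.0 8.0 y -4.0 16.0
28 15 x -11.0 7.0 y -6.0 16.0
32 14 x -10.0 6.0 y -10.0 16.0
36 3 x -11.0 -10.0 y -11.0 7.0
40 9 x -12.0 -9.0 y -7.0 16.0
44 27 x -12.0 8.0 y -23.0 33.0
48 34 x -13.0 13.0 y -30.0 35.0
52 29 x -11.0 13.0 y -37.0 40.0
56 16 x -12.0 10.0 y -38.0 42.0
60 26 x -15.0 11.0 y -42.0 46.0
64 38 x -16.0 13.0 y -44.0 49.0
68 42 x -17.0 12.0 y -53.0 52.0
72 36 x -17.0 10.0 y -50.0 56.0
76 40 x -17.0 11.0 y -50.0 58.0
80 46 x -16.0 12.0 y -56.0 62.0
84 56 x -16.0 13.0 y -52.0 64.0
88 59 x -17.0 13.0 y -57.0 64.0
grasp frame s2
-4 28 x -25.0 20.0 y -26.0 26.0
0 38 x -25.0 23.0 y -25.0 34.0
4 50 x -27.0 18.0 y -27.0 37.0
8 61 x -27.0 21.0 y -26.0 41.0
12 55 x -28.0 23.0 y -28.0 43.0
16 83 x -29.0 20.0 y -31.0 44.0
20 43 x -27.0 12.0 y -32.0 44.0
24 31 x -10.0 11.0 y -30.0 44.0
28 30 x -10.0 11.0 y -30.0 45.0
32 29 x -10.0 11.0 y -29.0 43.0
36 18 x -10.0 10.0 y -30.0 43.0
40 13 x -11.0 -1.0 y -34.0 38.0
44 13 x -12.0 -2.0 y -33.0 41.0
48 23 x -13.0 11.0 y -50.0 60.0
52 44 x -12.0 12.0 y -52.0 61.0
56 60 x -12.0 13.0 y -55.0 63.0
60 42 x -13.0 13.0 y -62.0 63.0
64 29 x -15.0 12.0 y -60.0 63.0
68 53 x -16.0 13.0 y -58.0 65.0
72 59 x -16.0 13.0 y -58.0 65.0
76 50 x -16.0 13.0 y -56.0 66.0
80 55 x -16.0 12.0 y -57.0 66.0
84 54 x -16.0 18.0 y -24.0 67.0
88 46 x -17.0 17.0 y -12.0 68.0
```

View pics/catch.png

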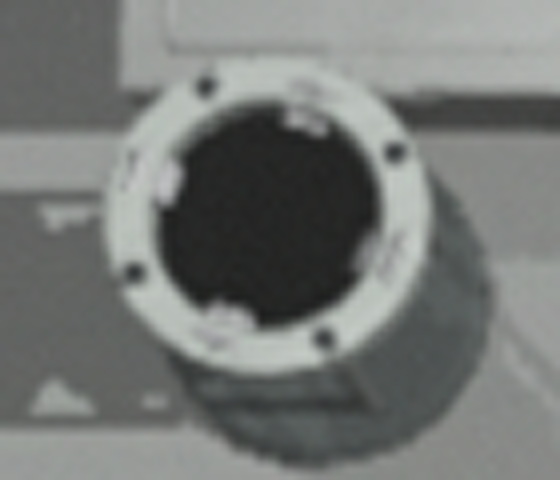

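The fingers are slim (half-thickness about 16 mm, half-width 11 mm) for only 44 mm. With about 18 mm between the pads, their shoulders bear on the tumbler's inner rim while staying inside the 63 mm bore. The jaw line (-71°) also falls midway between the catches, which sit at about -22°, 68°, 158° and -112° (crop pixels (307,120), (168,182), (228,318) and (375,255)). So I'll push with the gripper partly open.

```bash
python3 -m jog '0 -1 0 0 0 0 -0.58; 0 -1 20 0 0 0 -0.58; 0 -1 40 0 0 0 -0.58; 0 -1 40 0 0 0 -0.58; 0 -1 40 0 0 0 -0.58'
python3 - <<'E'
from h import *
go(570.5,-76.5,130)
d=grab("side");T=prof(d);pr(T,-8,60,4)
d=grab("side");cv2.imwrite("pics/s7c.png",cv2.resize(d["image"][60:200,280:420,::-1],None,fx=4,fy=4))
E
```

```text
clock: 8.8
eef_pos: [571.7, -76.7, 147.3]
tool_rot: [3.141, -0.002, 0.339]
force: [-0.1, -0.6, -0.0]
width: 17.8
clk 8.8 pos [571.7 -76.7 147.3] rot [ 3.141e+00 -2.000e-03  3.390e-01] F [-0.1 -0.6 -0. ] w 17.8 q [ 0.05  0.63  0.06  1.81 -0.06  0.7  -1.1 ] d [-1.1 -0.6 17.3]
-4 5 x -5.0 5.0 y -9.0 15.0
0 11 x -10.0 12.0 y -12.0 18.0
4 12 x -10.0 5.0 y -10.0 23.0
8 14 x -10.0 8.0 y -11.0 23.0
12 20 x -10.0 8.0 y -12.0 25.0
16 19 x -10.0 7.0 y -11.0 24.0
20 19 x -10.0 7.0 y -14.0 25.0
24 21 x -10.0 13.0 y -12.0 25.0
28 15 x -9.0 6.0 y -10.0 24.0
32 22 x -11.0 10.0 y -17.0 26.0
36 8 x -10.0 12.0 y -18.0 20.0
40 9 x -11.0 -3.0 y -15.0 24.0
44 23 x -13.0 14.0 y -36.0 41.0
48 29 x -13.0 9.0 y -31.0 44.0
52 36 x -12.0 11.0 y -47.0 46.0
56 17 x -11.0 13.0 y -37.0 48.0
```

View pics/s7c.png

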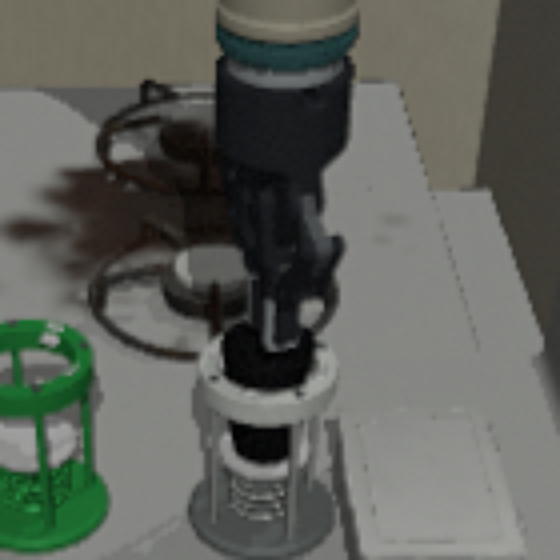

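The fingertips are centred over the tumbler's mouth at (275,335) in the crop, back to back about 50 mm. I'll lower in small steps and watch the force.

```bash
python3 -m jog '-1 0 6 0 0 0 -0.58; -1 0 12 0 0 0 -0.58; -1 0 16 0 0 0 -0.58; -1 0 16 0 0 0 -0.58'
python3 -c "from h import *;go(570.5,-76.5,120)"
python3 -m jog '0 0 4 0 0 0 -0.58; 0 0 8 0 0 0 -0.58; 0 0 8 0 0 0 -0.58'
python3 -c "from h import *;go(570.5,-76.5,115)"
```

```text
clock: 9.4
eef_pos: [569.7, -76.9, 129.8]
tool_rot: [-3.141, 0.001, 0.339]
force: [-0.6, -0.5, -0.1]
width: 18.2
clk 9.4 pos [569.7 -76.9 129.8] rot [-3.141e+00  1.000e-03  3.390e-01] F [-0.6 -0.5 -0.1] w 18.2 q [ 0.05  0.65  0.06  1.83 -0.06  0.66 -1.09] d [ 0.9 -0.1  9.8]
clock: 9.78
eef_pos: [569.7, -76.8, 121.9]
tool_rot: [-3.141, 0.001, 0.339]
force: [0.5, 0.4, -0.3]
width: 18.0
clk 9.78 pos [569.7 -76.8 121.9] rot [-3.141e+00  1.000e-03  3.390e-01] F [ 0.5  0.4 -0.3] w 18.0 q [ 0.05  0.66  0.06  1.83 -0.06  0.65 -1.09] d [0.9 0.  6.9]
```

No contact yet at 20 mm depth. I'll spread the fingers slightly so they bear on the inner wall, then push.

```bash
python3 -m jog '1 0 0 0 0 0 -0.53; 1 0 0 0 0 0 -0.5; 1 0 0 0 0 0 -0.48'
python3 -c "from h import *;go(570.5,-76.5,115)"
```

```text
clock: 10.15
eef_pos: [570.8, -76.3, 122.2]
tool_rot: [-3.141, 0.0, 0.339]
force: [-1.2, 1.7, -1.3]
width: 22.1
clk 10.15 pos [570.8 -76.3 122.2] rot [-3.141  0.     0.339] F [-1.2  1.7 -1.3] w 22.1 q [ 0.05  0.66  0.06  1.83 -0.06  0.65 -1.09] d [-0.3  0.1  7.2]
```

```bash
python3 -m jog '0 0 3 0 0 0 -0.48; 0 0 6 0 0 0 -0.48; 0 0 8 0 0 0 -0.48; 0 0 8 0 0 0 -0.48'
python3 - <<'E'
from h import *
go(570.5,-76.5,94)
d=grab("side");cv2.imwrite("pics/s8c.png",cv2.resize(d["image"][80:200,280:420,::-1],None,fx=4,fy=4))
E
```

```text
clock: 10.65
eef_pos: [571.0, -76.8, 114.2]
tool_rot: [3.141, -0.0, 0.339]
force: [-0.8, 0.3, 2.2]
width: 22.3
clk 10.65 pos [571.  -76.8 114.2] rot [ 3.141 -0.     0.339] F [-0.8  0.3  2.2] w 22.3 q [ 0.05  0.68  0.06  1.83 -0.06  0.63 -1.09] d [-0.4 -0.4 20.2]
```

View pics/s8c.png

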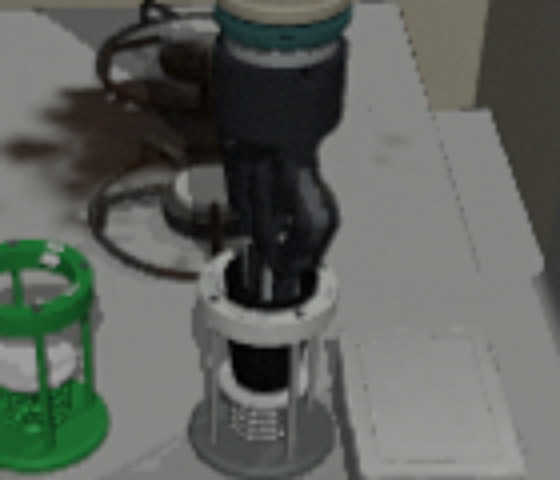

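```bash
cat >> h.py <<'E'
def rim():
    d=grab("side");Q=cloud(d);dx=Q[...,0]-571;dy=Q[...,1]+76.5;r=np.hypot(dx,dy)
    m=(r<33)&(r>26)&(dy<-12)&(d["image"].max(-1)<60)&(Q[...,2]<150)&(Q[...,2]>95)
    print("rim front z pct",np.percentile(Q[m][:,2],[50,90,97,100]).round(1),m.sum())
    # platform disc: white pixels below
    m=(r<32)&(Q[...,2]>30)&(Q[...,2]<95)&(d["image"].min(-1)>120)
    print("white disc z",np.percentile(Q[m][:,2],[10,50,90,98]).round(1) if m.any() else None)
E
python3 -c "from h import *;rim()"
```

```text
rim front z pct [130.8 141.4 145.2 147.6] 70
white disc z [49.  50.6 52.3 52.7]
```

```bash
python3 - <<'E'
from h import *
d=dict(np.load("side0.npz"));Q=cloud(d);r=np.hypot(Q[...,0]-571,Q[...,1]+76.5)
m=(r<32)&(Q[...,2]>30)&(Q[...,2]<95)&(d["image"].min(-1)>120)
print(np.percentile(Q[m][:,2],[10,50,90,98]).round(1))
E
python3 -m jog '0 0 4 0 0 0 -0.48; 0 0 8 0 0 0 -0.48; 0 0 12 0 0 0 -0.48; 0 0 12 0 0 0 -0.48'
python3 -c "from h import *;go(570.5,-76.5,92);rim()"
```

```text
[56.1 58.3 59.6 60.6]
clock: 11.25
eef_pos: [570.7, -76.4, 102.0]
tool_rot: [-3.141, 0.0, 0.339]
force: [-0.9, 1.9, 1.5]
width: 22.1
clk 11.25 pos [570.7 -76.4 102. ] rot [-3.141  0.     0.339] F [-0.9  1.9  1.5] w 22.1 q [ 0.05  0.7   0.05  1.84 -0.06  0.61 -1.09] d [-0.3  0.  10. ]
rim front z pct [ 97.2 146.5 148.8 149.1] 21
white disc z [37.5 38.7 40.3 40.6]
```

The platform has sunk 20 mm and follows the tool exactly. I'll push another 9–10 mm.

```bash
python3 -m jog '0 0 3 0 0 0 -0.48; 0 0 6 0 0 0 -0.48; 0 0 9 0 0 0 -0.48; 0 0 10 0 0 0 -0.48; 0 0 10 0 0 0 -0.48'
python3 -c "from h import *;go(570.5,-76.5,92);rim()"
```

```text
clock: 11.92
eef_pos: [570.8, -76.5, 92.2]
tool_rot: [-3.141, 0.0, 0.339]
force: [-1.9, 2.8, 3.0]
width: 21.9
clk 11.93 pos [570.8 -76.5  92.2] rot [-3.141  0.     0.339] F [-1.9  2.8  3. ] w 21.9 q [ 0.05  0.71  0.05  1.85 -0.06  0.59 -1.09] d [-0.3 -0.1  0.2]
rim front z pct [129.9 143.9 147.  148.4] 12
white disc z [30.3 30.7 31.5 31.7]
```

The platform is down about 29 mm. I'll narrow the fingers to let go, let the pile rise against the catches, then withdraw.

```bash
python3 -m jog '0 0 0 0 0 0 -0.65; 0 0 0 0 0 0 -0.8; 0 0 0 0 0 0 -0.8; 0 0 0 0 0 0 -0.8; 0 0 -5 0 0 0 -0.8; 0 0 -10 0 0 0 -0.8; 0 0 -10 0 0 0 -0.8'
python3 -c "from h import *;go(570.5,-76.5,230);rim()"
```

```text
clock: 12.85
eef_pos: [571.5, -76.7, 103.0]
tool_rot: [3.141, -0.001, 0.339]
force: [0.1, -0.7, 0.3]
width: 8.5
clk 12.85 pos [571.5 -76.7 103. ] rot [ 3.141e+00 -1.000e-03  3.390e-01] F [ 0.1 -0.7  0.3] w 8.5 q [ 0.05  0.69  0.05  1.84 -0.06  0.61 -1.09] d [  -0.7   -0.4 -127. ]
rim front z pct [ 96.2 131.6 142.2 146.7] 4
white disc z [33.4 35.  36.4 36.8]
```

The platform has settled at about 24 mm, which matches the held position. Withdrawing.

```bash
python3 -m jog '0 0 -20 0 0 0 -0.8; 0 0 -50 0 0 0 -0.8; 0 0 -100 0 0 0 -0.8; 0 0 -140 0 0 0 -0.8; 0 -40 -150 0 0 0 -0.8; 0 -90 -150 0 0 0 -0.8; 0 -90 -150 0 0 0 -0.8; 0 -90 -150 0 0 0 -0.8'
python3 - <<'E'
from h import *
go(570.5,-76.5,230);rim()
s=grab("side");t=grab("top")
a=cv2.resize(s["image"][100:220,280:410,::-1],None,fx=3,fy=3);b=cv2.resize(t["image"][130:220,200:330,::-1],None,fx=3,fy=3,interpolation=2)
c=np.zeros((360,800,3),np.uint8);c[:,:390]=a;c[:270,400:790]=b;cv2.imwrite("pics/fin.png",c);save(s,"sfin.png")
for n,d in(("s",s),("t",t)):
    Q=cloud(d);r=np.hypot(Q[...,0]-570.5,Q[...,1]+76.7);m=(r<31.5)&(d["image"].max(-1)<70)&(Q[...,2]>70)
    q=Q[m];k=q[q[:,2]>112];print(n,np.percentile(q[:,2],[5,50,90,98]).round(1),(k.min(0)).round(0),k.max(0).round(0))
    m=(abs(Q[...,0]-485)<45)&(abs(Q[...,1]+445)<45)&(abs(Q[...,2]-78)<5);print("pattern",cv2.minEnclosingCircle(Q[m][:,:2].astype(np.float32)))
E
```

```text
clock: 13.9
eef_pos: [541.1, 7.9, 252.4]
tool_rot: [3.141, -0.0, 0.339]
force: [0.4, -0.9, 0.9]
width: 8.7
clk 13.9 pos [541.1   7.9 252.4] rot [ 3.141 -0.     0.339] F [ 0.4 -0.9  0.9] w 8.7 q [-0.11  0.45  0.07  1.8  -0.04  0.9  -1.26] d [-0.4 89.3 22.4]
rim front z pct [95.4 95.8 95.8 95.8] 2
white disc z [33.4 35.  36.6 37.7]
s [ 74.  102.3 340.5 347.1] [545. -72. 112.] [599. -46. 349.]
pattern ((485.5343933105469, -444.9171447753906), 33.26542663574219)
t [ 72.2  98.8 186.2 346.7] [ 541. -104.  112.] [600. -46. 350.]
pattern ((483.868408203125, -446.0018310546875), 32.60673522949219)
```

View pics/fin.png

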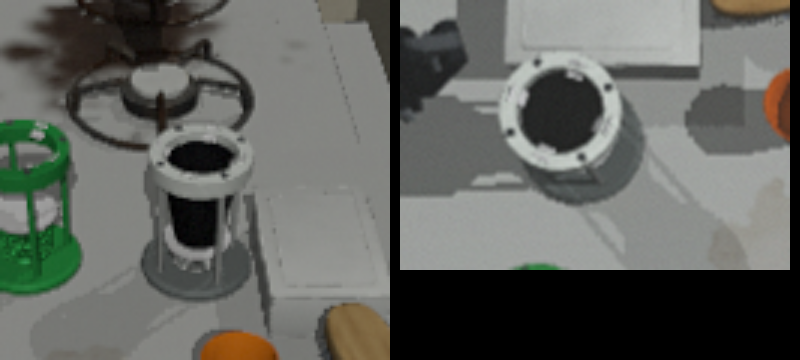

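The picture shows nothing sticking out above the collar at (200,155). The spring is compressed and the white disc sits low at (200,245), about 23–24 mm down, and all the catches are visible over the rim. The patterned cup is unmoved and the robot is clear, so I'm handing in.

```bash
python3 -c "from cell import ctrl;print(ctrl.finish_job())"
```

```text
the job is handed in; nothing more can be done
None
```

The loose tumbler is in the dispenser with its rim held under the catches. I handed the job in at about 14 s, and no verdict is reported.

- **What I did:** I gripped the black tumbler by its rim and set it into the white dispenser. It sat with its rim 16 mm above the mouth, as described. I then pushed the pile down with the fingers about 22 mm open, bearing on the tumbler's inside wall. Shut fingers would not have fitted, because their knuckles would have hit the rim and collar.
- **Push and release:** The platform went down about 29 mm. When I let go, it rose to about 23–24 mm and stayed there, matching the 0.024 m expected for a held rim.
- **Last checks:**
  - Nothing stands above the collar, and the catches lie over the rim.
  - The patterned cup is within about 1 mm of where it started.
  - The gripper is clear, and the wrist force read only a few newtons during the push.
- **Check that failed:** I could not measure the final rim height directly. The depth reading on the black rim was hidden by the collar and mixed with the arm, so the held position rests on the platform height and the pictures.

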